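Shut a pantry box and snap its two lever latches

TASK

Close up the white pantry box: push its hinged wooden lid down with the fingertips until it is fully shut, and only then push each of the two steel latch levers at its front down past centre, so that both snap flat against the front of the box. Lift nothing, do not shove the box about, leave the things around it alone, and finish clear of everything.

Things in the scene. Friction and masses are not known exactly. Their poses are not given: they have to be found in the camera images.
- box: open white enamelled box with a noodle packet inside, standing loose on the worktop, 2 to 3 kg in all; 160 mm deep (its x), 250 mm wide (its y), walls up to z = 88 mm, closed lid top at 101 mm. Origin: centre of its underside; x points to the rear (lid hinge side), -x to the latches, y to the left, z up. It faces the robot within about 20 degrees
- lid (a joint): the wooden lid, 170 x 254 x 12 mm, hinged along the box's rear top edge (box frame x = 80, z = 88 mm): rad, 0 = fully shut, grows as its front edge rises. It starts ajar, stays at any angle by friction and takes 1 to 4 N near the front to push down. Ajar by up to 0.5 rad its front edge stands up to 27 mm farther back than shut: press from above, 40 to 60 mm behind the shut edge
- lid_edge (a point): point on the lid's top face, middle of its front edge, between the two levers; 168 mm from the hinge line; with the lid shut it lies at box frame x = -88, y = 0, z = 101 mm
- lever_left (a joint): left (box +y) latch lever: rad, relative to the lid, about a pivot line along the box's y. 0 = fully open (as at the start), out to the front and 24 degrees above the lid's plane; 0.43 = straight out to the front; 2.0 = locked, hanging flat down in front of the box wall. Over-centre spring: let go below 1.0 it snaps back to 0, above 1.0 it snaps on to 2.0
- lever_right (a joint): right (box -y) latch lever: rad, relative to the lid, about a pivot line along the box's y. 0 = fully open (as at the start), out to the front and 24 degrees above the lid's plane; 0.43 = straight out to the front; 2.0 = locked, hanging flat down in front of the box wall. Over-centre spring: let go below 1.0 it snaps back to 0, above 1.0 it snaps on to 2.0
- left_pivot (a point): centre of the left lever's pivot, on the lid's front edge. The lever is a 3 mm steel plate 32 mm wide (along the box's y) and 46 mm long from the pivot to its rounded tip. With the lid shut, pivot at box frame x = -94, y = 70, z = 95 mm, and the locked lever's tip at z = 49 mm
- right_pivot (a point): the same for the right lever; with the lid shut at box frame x = -94, y = -70, z = 95 mm
- left_tip (a point): end of the left lever, 46 mm from its pivot. A fingertip going straight down 20 to 30 mm in front of the pivot line (towards box -x), to about 45 mm above the worktop with the lid shut, carries the lever over centre; it slips past the finger and snaps down. About 2.5 N at the tip moves it from open
- right_tip (a point): end of the right lever, 46 mm from its pivot. A fingertip going straight down 20 to 30 mm in front of the pivot line (towards box -x), to about 45 mm above the worktop with the lid shut, carries the lever over centre; it slips past the finger and snaps down. About 2.5 N at the tip moves it from open
- mug: blue and white mug, 78 x 112 x 92 mm, bystander at the right of the box; origin under its centre
- garlic: garlic bulb, 60 x 60 x 59 mm, bystander at the right; origin under its centre
- glass: small clear glass, 48 x 48 x 58 mm, bystander at the right; origin  under its centre

How it is judged:
On the way, in this order (a step that is already met when the one before it is completed fails the run):
1. the lid is fully shut, both levers still open (value of joint lid below 0.04 rad and value of joint each of lever_left, lever_right below 1 rad), for 0.1 s.
2. both levers have snapped down with the lid shut (value of joint lid below 0.04 rad and value of joint each of lever_left, lever_right above 1.85 rad), for 0.2 s.
At the end, for the whole second after the job is handed in: lid shut (under 0.04 rad), both levers snapped down (over 1.85 rad), box at rest, upright and within 40 mm of where it stood, bystanders within 30 mm of where they stood (all of step 2 and distance of box from where it was at the start of the episode below 0.04 m and angle between box's own z axis and vertical below 0.05 rad and linear speed of box below 0.02 m/s and distance of each of mug, garlic, glass from where it was at the start of the episode below 0.03 m); the robot touches nothing.
It fails at once if a lever is flipped over centre while the lid is still up (over 0.08 rad) (value of joint lid above 0.08 rad and value of joint any of lever_left, lever_right above 1.2 rad).
It fails at once if the box is lifted (over 15 mm) or tipped (over 0.2 rad) (height (world z) of box above 0.015 m or angle between box's own z axis and vertical above 0.2 rad).
It fails at once if the box is shoved more than 40 mm (distance of box from where it was at the start of the episode above 0.04 m).
It fails at once if the mug, garlic or glass is moved more than 30 mm (distance of any of mug, garlic, glass from where it was at the start of the episode above 0.03 m).
It also fails if it takes over 48 s, if anything falls off the work surface, if the arm or the gripper's body presses on something with over 40 N, if the wrist force passes 120 N, or if a joint passes its speed limit or range.

ROBOT

A 7-joint arm with a two-finger parallel gripper is mounted at the origin on a cart in front of the work surface, level with it; the furniture and walls round the work are solid. World frame = base frame: x ahead of the robot, y to its left, z up, the work surface at z = 0. Lengths are in m, angles in rad, forces in N, time in s.
With the tool pointing down it reaches from about 0.425 to 0.95 m from the base axis. Payload 4.7 kg.
Tool frame: the origin (TCP) lies midway between the tips of the shut fingers; the grasp point (between the pads) lies 19 mm behind it; z points along the fingers, y is the line along which they close (so a half turn about z gives the same grasp; the last joint's range is limited). The gripper opens to 85 mm and grips with 20 to 120 N. Pads are 22 mm wide; open, the fingers measure 114 mm over their backs; the gripper's body (76 mm by 85 mm) begins 54 mm behind the grasp point. The pads swing forward as they close: fully open they stand 13 mm farther back than shut.
Start: joints at [-1.336, 0.469, -0.049, 1.532, 0.024, 1.141, -0.082], TCP at [0.176, 0.652, 0.231] pointing down, gripper open.
Joint ranges: [-2.59, 2.59], [-0.33, 1.99], [-1.39, 1.29], [0.1, 2.45], [-1.04, 4.18], [0.21, 1.99], [-2.66, 2.66]. Speed limits (rad/s): [2.57, 2.57, 3.14, 3.14, 3.14, 3.14, 3.14].

INTERFACE

Orientations are given as a unit quaternion [x, y, z, w].
In Python, from plant import manip, vision gives the robot as it stands.
- The arm moves only by the shell command python3 -m creep 'ROWS' [OPENING] [FORCE]. ROWS is JSON, a list of rows, each an object of numbers: "tx", "ty", "tz": the shift along the world's x, y, z in cm; "twist": the turn about the world's z in rad. A call has 1 to 5 rows; each row is the pose to reach, as a shift and turn from the pose commanded when the call began; what a row does not reach only later rows make up. A row lasts 1/12 s, in which the tool goes at most 41.7 mm and 7.16 degrees, less where a joint would pass 70% of its speed; a pose out of reach is approached as far as the arm can. A call with a gripper value outside its range is refused whole. OPENING is the finger opening in cm, from 0 to 8.54, set as the call begins (- or left out, the last holds). The fingers move at their own pace and stop on an object; FORCE is the grip in N (left out, the last holds). Time passes only in rows, so rows that repeat a pose let the fingers close. It gives the time, the measured TCP pose, the force, the opening and the grip force at its end, in the units of the state.
- manip.observe(): the state, without advancing time (a new reading comes with each control period).
- vision.grab_frame(name): name is "scene" or "top" or "wrist"; returns a dict with "img" (420x560x3 uint8, red, green, blue), "fx", "fy", "cx", "cy" (pixels), "eye" and "rotation" of the camera in the world; the wrist camera has in their place "T_tool_cam" (4x4, takes a point from camera to tool coordinates, whose origin is the TCP and whose axes are the flange's). Camera axes: x right, y up, looking along -z (the intrinsics and any distortion apply to the point x, -y, -z); pixel columns grow to the right and rows downward; lengths in m; the calibration is good to about 2 mm. A picture is of the moment at which its call begins: read the wrist's pose just before it. There is no depth.
- manip.finish_job(): hands the job in; it is judged then, once.
The state is a dict: "time_s": time; "joint_positions": joint angles; "qd": joint speeds; "joint_efforts": joint torques, N m; "ee_pos": TCP position; "eef_rot": TCP orientation; "contact_force": force on the tool from outside, world axes, zero at the start; "wrist_torque": the same for the moment, N m; "width": finger opening in m; "grasp_force": force on a finger pad.
Only numpy, scipy, OpenCV 4.12 (cv2) and the standard library are available. Lean on these libraries where they do the work, as an engineer would, in place of code of your own. Each camera call takes 0.05 s, during which the arm holds its last target. There are 200 camera calls.

## Working session

There is one attempt and no reset: what is moved stays moved. The work goes in short steps, Python scripts to look and compute and a shell command to move; the robot and the scene stay as the last step left them, time stands still between calls to the robot, and variables do not carry over. Pictures are saved under pics/ and viewed, at most 10 in all, crops included, and the job is handed in when it is done.

```bash
mkdir -p pics; python3 - <<'E'
from plant import manip, vision
import cv2
print(manip.observe())
for n in("scene","top"):
    f=vision.grab_frame(n); cv2.imwrite(f"pics/{n}0.png",f["img"][:,:,::-1])
    print({k:v for k,v in f.items() if k!="img"})
E
```

```text
{'time_s': 0.0, 'joint_positions': array([-1.33593402,  0.46945265, -0.04858444,  1.53369574,  0.02408789,
        1.1409594 , -0.08230177]), 'qd': array([-0.00022908, -0.00076474, -0.00083129, -0.00040147, -0.000379  ,
        0.00138602,  0.00045188]), 'joint_efforts': array([ 4.82551404e-04, -5.10314798e+01, -4.66105517e-02, -2.37706643e+01,
        1.05847878e-02,  7.75052496e-03,  7.84254240e-06]), 'ee_pos': array([0.17582438, 0.6511036 , 0.23025303]), 'eef_rot': array([ 1.31491466e-01,  9.91316833e-01, -9.60294840e-04, -9.55525431e-05]), 'contact_force': array([-0.24510575, -0.69571666, -0.29548625]), 'wrist_torque': array([ 0.01241295, -0.04929355,  0.03397785]), 'grasp_force': 0.0, 'width': 0.08527114870630563}
{'fx': 467.0710214188378, 'fy': 467.0710214188378, 'cx': 279.8526123910425, 'cy': 216.79437578884819, 'eye': array([ 0.0602264 , -0.73506243,  0.76781371]), 'rotation': array([ 0.37840322, -0.14438762, -0.29919374,  0.86397125])}
{'fx': 404.0620576920197, 'fy': 404.0620576920197, 'cx': 271.0839582863666, 'cy': 210.78935882721134, 'eye': array([ 0.37193418, -0.13566867,  0.94843199]), 'rotation': array([-0.06072659,  0.06375464,  0.70804307, -0.70065871])}
```

View pics/scene0.png

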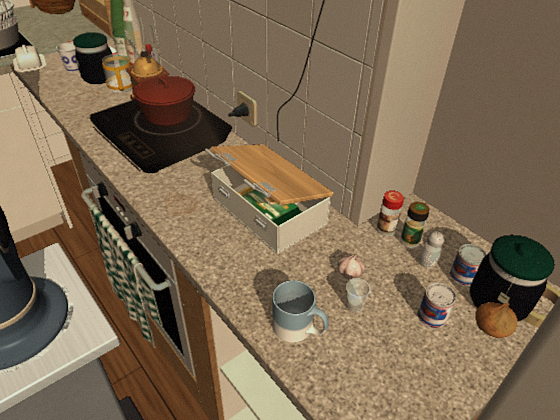

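View pics/top0.png

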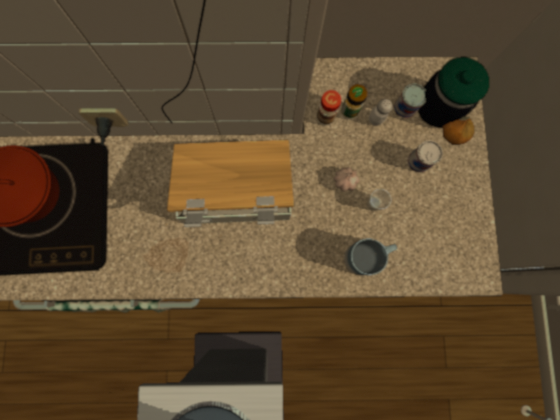

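The scene view shows the box ajar around (270,190), with the mug, garlic and glass nearer to the camera. In the top view the lid spans about (172,142) to (293,210), and the levers sit at (195,212) and (265,208). I'll enlarge both.

```bash
python3 - <<'E'
import cv2
a=cv2.imread("pics/top0.png")[130:240,160:310]; cv2.imwrite("pics/topc.png",cv2.resize(a,None,fx=5,fy=5,interpolation=cv2.INTER_CUBIC))
a=cv2.imread("pics/scene0.png")[135:255,195:345]; cv2.imwrite("pics/scenec.png",cv2.resize(a,None,fx=5,fy=5,interpolation=cv2.INTER_CUBIC))
E
```

```text
(no output)
```

View pics/topc.png

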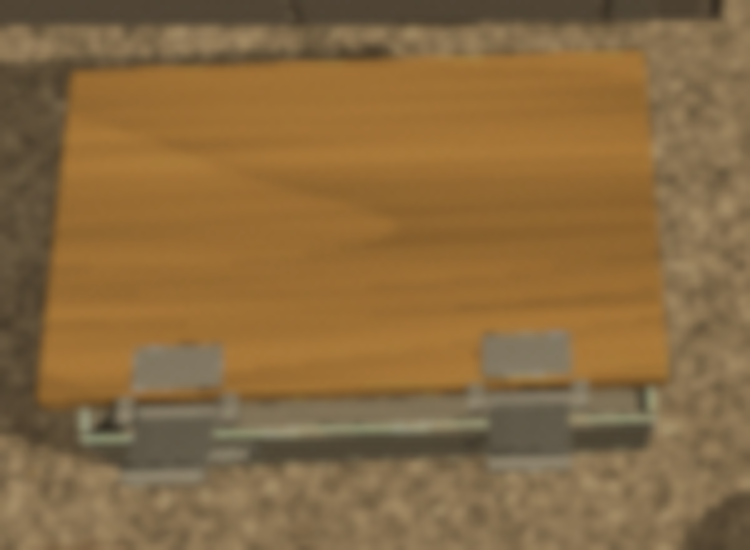

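View pics/scenec.png

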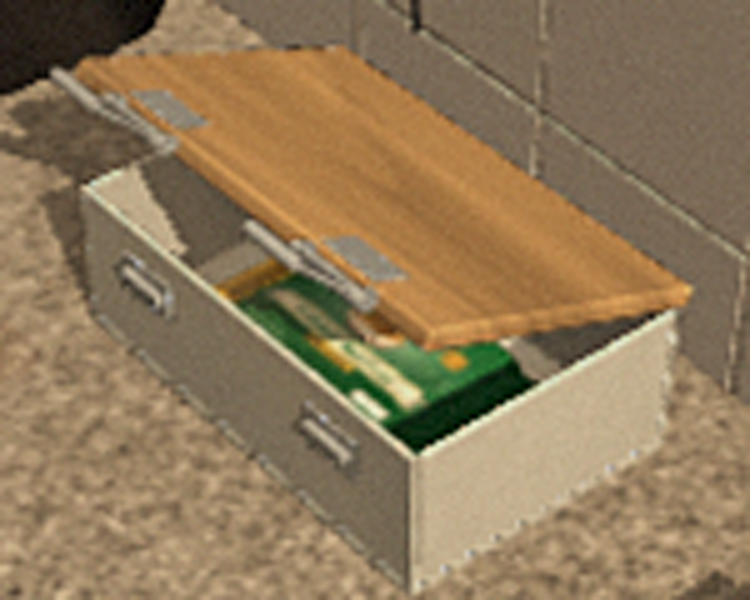

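In the top crop, the lid corners are (72,72), (645,53), (667,380) and (38,405), and the front rim runs from (85,440) to (652,420). In the scene crop, the rim corners are (85,187), (415,455) and (680,310), and the lid corners are (78,62), (430,333), (343,47) and (692,290). Next I'll fit the pose.

```bash
cat > fit.py <<'E'
from plant import vision
import numpy as np
from scipy.optimize import least_squares
from scipy.spatial.transform import Rotation as R
F={n:vision.grab_frame(n) for n in("scene","top")}
def proj(f,p):
    c=R.from_quat(f["rotation"]).inv().apply(p-f["eye"])
    return np.c_[f["cx"]+f["fx"]*c[:,0]/-c[:,2], f["cy"]-f["fy"]*c[:,1]/-c[:,2]]
def lidp(p,a):  # box-frame shut point -> opened, mm
    d=np.array([p[0]-80,p[2]-88]); c,s=np.cos(a),np.sin(a)
    return [80+c*d[0]+s*d[1],p[1],88-s*d[0]+c*d[1]]
def world(q,p): return R.from_euler("z",q[2]).apply(np.array(p)/1000)+[q[0],q[1],0]
E
cat > f1.py <<'E'
from fit import *
off={"scene":(195,135),"top":(160,130)}
D=[("scene",0,(-80,125,88),(85,187)),("scene",0,(-80,-125,88),(415,455)),("scene",0,(-80,-125,0),(413,592)),
("scene",0,(80,-125,88),(680,310)),("scene",0,(-80,125,0),(97,305)),
("scene",1,(-88,-127,101),(430,333)),("scene",1,(-88,127,101),(78,62)),("scene",1,(82,127,101),(343,47)),("scene",1,(82,-127,101),(692,290)),
("top",1,(82,127,101),(72,72)),("top",1,(82,-127,101),(645,53)),("top",1,(-88,-127,101),(667,380)),("top",1,(-88,127,101),(38,405)),
("top",0,(-80,125,88),(85,440)),("top",0,(-80,-125,88),(652,420))]
def res(q):
    r=[]
    for n,l,p,u in D:
        w=world(q,[lidp(p,q[3]) if l else p])
        r.append(proj(F[n],w)[0]-[(u[i]+.5)/5-.5+off[n][i] for i in(0,1)])
    return np.ravel(r)
s=least_squares(res,[.5,0,0,.3],loss="soft_l1"); q=s.x
print(q,np.round(res(q).reshape(-1,2),1).tolist())
for n,p in dict(edge=(-88,0,101),lp=(-94,70,95),rp=(-94,-70,95)).items():
    print(n,world(q,[lidp(p,q[3]),p]))
for n,p in dict(press=(-38,0,101),lpush=(-119,70,150),rpush=(-119,-70,150)).items(): print(n,world(q,[p]))
E
python3 f1.py
```

```text
[ 0.59440874 -0.0556935   0.02659309  0.3324004 ] [[-0.9, -0.6], [-0.1, 1.3], [-0.5, 2.4], [0.5, 0.0], [-0.6, 3.7], [0.2, 1.0], [-0.2, -0.1], [0.7, -0.7], [1.1, -0.6], [-0.9, -1.2], [-0.1, -1.4], [0.4, 0.0], [-1.1, -0.4], [-1.7, 0.6], [0.8, 0.4]]
edge [[ 0.5198732  -0.05767609  0.15510898]
 [ 0.50643986 -0.05803341  0.101     ]]
lp [[0.51038515 0.01209629 0.15139529]
 [0.49858068 0.0117823  0.095     ]]
rp [[ 0.51410774 -0.12785421  0.15139529]
 [ 0.50230328 -0.1281682   0.095     ]]
press [[ 0.55642218 -0.05670391  0.101     ]]
lpush [[0.47358952 0.01111755 0.15      ]]
rpush [[ 0.47731212 -0.12883295  0.15      ]]
```

Fit: the box is at (0.594, -0.056) with yaw 0.027, and the lid is open 0.33 rad. I'll bring the closed fingers over the lid.

```bash
python3 -m creep '[{"tx":1.9,"ty":-3.5,"twist":0.1},{"tx":3.8,"ty":-7,"twist":0.2},{"tx":5.7,"ty":-10.5,"twist":0.29},{"tx":7.6,"ty":-14,"twist":0.29},{"tx":9.5,"ty":-17.5,"twist":0.29}]' 0 40
python3 -m creep '[{"tx":1.9,"ty":-3.5},{"tx":3.8,"ty":-7},{"tx":5.7,"ty":-10.5},{"tx":7.6,"ty":-14},{"tx":9.5,"ty":-17.5}]'
python3 -m creep '[{"tx":1.9,"ty":-3.5},{"tx":3.8,"ty":-7},{"tx":5.7,"ty":-10.5},{"tx":7.6,"ty":-14},{"tx":9.5,"ty":-17.5}]'
```

```text
$[0]: bad value
$[0]: bad value
$[0]: bad value
```

```bash
python3 -m creep '[{"tx":1.9,"ty":-3.5,"tz":0,"twist":0.1},{"tx":3.8,"ty":-7,"tz":0,"twist":0.2},{"tx":5.7,"ty":-10.5,"tz":0,"twist":0.29},{"tx":7.6,"ty":-14,"tz":0,"twist":0.29},{"tx":9.5,"ty":-17.5,"tz":0,"twist":0.29}]' 0 40
```

```text
time_s: 0.62
ee_pos: [0.2716, 0.4747, 0.2311]
eef_rot: [-0.013, 1.0, -0.0, -0.0]
contact_force: [0.7, -0.2, -0.4]
width: 0.0256
grasp_force: 0.0
```

```bash
python3 -m creep '[{"tx":1.9,"ty":-3.6,"tz":0,"twist":0},{"tx":3.8,"ty":-7.2,"tz":0,"twist":0},{"tx":5.7,"ty":-10.8,"tz":0,"twist":0},{"tx":7.6,"ty":-14.4,"tz":0,"twist":0},{"tx":9.5,"ty":-18,"tz":0,"twist":0}]'
python3 -m creep '[{"tx":1.9,"ty":-3.6,"tz":0,"twist":0},{"tx":3.8,"ty":-7.2,"tz":0,"twist":0},{"tx":5.7,"ty":-10.8,"tz":0,"twist":0},{"tx":7.6,"ty":-14.4,"tz":0,"twist":0},{"tx":9.5,"ty":-18,"tz":0,"twist":0}]'
python3 -m creep '[{"tx":1.9,"ty":-3.6,"tz":0,"twist":0},{"tx":3.8,"ty":-7.2,"tz":0,"twist":0},{"tx":5.7,"ty":-10.8,"tz":0,"twist":0},{"tx":7.6,"ty":-14.4,"tz":-1,"twist":0},{"tx":9.3,"ty":-17.2,"tz":-3,"twist":0}]'
```

```text
time_s: 1.03
ee_pos: [0.3664, 0.2947, 0.2314]
eef_rot: [-0.013, 1.0, 0.0, 0.0]
contact_force: [2.2, 0.1, 1.2]
width: 0.0001
grasp_force: 0.0
time_s: 1.45
ee_pos: [0.4614, 0.1148, 0.2316]
eef_rot: [-0.013, 1.0, 0.0, 0.0]
contact_force: [0.9, 1.3, 0.1]
width: 0.0
grasp_force: 0.0
time_s: 1.87
ee_pos: [0.5564, -0.0589, 0.2034]
eef_rot: [-0.012, 1.0, -0.0, 0.003]
contact_force: [0.4, 0.9, 0.0]
width: 0.0005
grasp_force: 0.0
```

```bash
python3 -m creep '[{"tx":0,"ty":0,"tz":-1.5,"twist":0},{"tx":0,"ty":0,"tz":-3,"twist":0},{"tx":0,"ty":0,"tz":-4,"twist":0},{"tx":0,"ty":0,"tz":-5,"twist":0},{"tx":0,"ty":0,"tz":-6,"twist":0}]'
python3 -m creep '[{"tx":0,"ty":0,"tz":-0.8,"twist":0},{"tx":0,"ty":0,"tz":-1.6,"twist":0},{"tx":0,"ty":0,"tz":-2.2,"twist":0},{"tx":0,"ty":0,"tz":-2.8,"twist":0},{"tx":0,"ty":0,"tz":-3.3,"twist":0}]'
```

```text
time_s: 2.28
ee_pos: [0.5541, -0.0549, 0.141]
eef_rot: [-0.014, 1.0, 0.0, 0.0]
contact_force: [-0.6, 0.4, 1.5]
width: -0.0002
grasp_force: 0.7
time_s: 2.7
ee_pos: [0.5539, -0.0552, 0.1079]
eef_rot: [-0.013, 1.0, 0.0, -0.0]
contact_force: [-1.1, -0.7, 0.4]
width: -0.0
grasp_force: 0.5
```

```bash
python3 -m creep '[{"tx":0,"ty":0,"tz":-0.3,"twist":0},{"tx":0,"ty":0,"tz":-0.5,"twist":0},{"tx":0,"ty":0,"tz":-0.7,"twist":0},{"tx":0,"ty":0,"tz":-0.7,"twist":0}]'
```

```text
time_s: 3.03
ee_pos: [0.5542, -0.0553, 0.1013]
eef_rot: [-0.013, 1.0, 0.0, 0.0]
contact_force: [-0.1, 0.6, -0.1]
width: 0.0002
grasp_force: 0.0
```

```bash
python3 -m creep '[{"tx":0,"ty":0,"tz":-0.2,"twist":0},{"tx":0,"ty":0,"tz":-0.3,"twist":0},{"tx":0,"ty":0,"tz":-0.4,"twist":0},{"tx":0,"ty":0,"tz":-0.4,"twist":0}]'
python3 - <<'E'
from fit import *
import cv2
a=F["scene"]["img"][115:255,195:345,::-1]; cv2.imwrite("pics/s2.png",cv2.resize(a,None,fx=4,fy=4,interpolation=cv2.INTER_CUBIC))
E
```

```text
time_s: 3.37
ee_pos: [0.5545, -0.0554, 0.1009]
eef_rot: [-0.013, 1.0, 0.001, 0.001]
contact_force: [-9.1, 1.1, 24.4]
width: -0.0005
grasp_force: 12.2
```

View pics/s2.png

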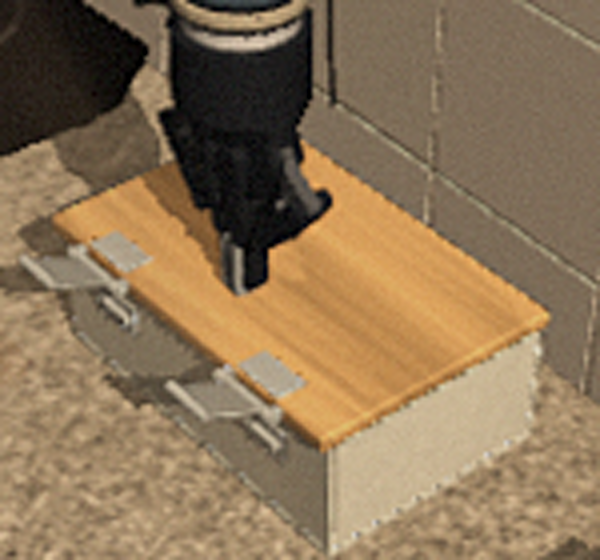

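The lid is shut: the fingertip meets a hard stop at z = 0.101. The levers are still open, with tips at about (40,273) and (186,400) in the crop. I'll refine the pose from this view.

```bash
cat > f2.py <<'E'
from fit import *
D=[((-88,127,101),(55,215)),((-88,-127,101),(325,445-10)),((82,-127,101),(548,320)),((-80,-125,0),(330,553)),
((-136,86,114),(22,258)),((-136,54,114),(57,288)),((-136,-54,114),(168,383)),((-136,-86,114),(203,416))]
def res(q): return np.ravel([proj(F["scene"],world(q,[p]))[0]-[(u[0]+.5)/4-.5+195,(u[1]+.5)/4-.5+115] for p,u in D])
q=least_squares(res,[.594,-.056,.027],loss="soft_l1").x
print(q,np.round(res(q).reshape(-1,2),1).tolist())
for p in ((-119,70,150),(-119,-70,150)): print(world(q,[p]))
E
python3 f2.py
```

```text
[ 0.59716728 -0.05559824  0.021784  ] [[-0.2, -1.1], [0.1, 0.7], [2.0, -2.6], [0.2, 2.0], [-0.1, -0.3], [-1.0, -0.9], [-0.2, 0.4], [0.2, 0.1]]
[[0.47667075 0.01179306 0.15      ]]
[[ 0.47972027 -0.12817372  0.15      ]]
```

```bash
python3 -m creep '[{"tx":0,"ty":0,"tz":2.5,"twist":0},{"tx":0,"ty":0,"tz":6,"twist":0},{"tx":-2.5,"ty":2.2,"tz":7,"twist":0},{"tx":-5.3,"ty":4.5,"tz":7,"twist":0},{"tx":-8,"ty":6.7,"tz":7,"twist":0}]'
python3 -m creep '[{"tx":0,"ty":0,"tz":0,"twist":0},{"tx":0,"ty":0,"tz":0,"twist":0}]'
```

```text
time_s: 3.98
ee_pos: [0.474, 0.0122, 0.1685]
eef_rot: [-0.012, 1.0, 0.0, 0.002]
contact_force: [0.2, 0.7, -0.2]
width: 0.0002
grasp_force: 0.0
time_s: 4.15
ee_pos: [0.4731, 0.013, 0.1677]
eef_rot: [-0.015, 1.0, 0.001, 0.0]
contact_force: [0.6, 1.0, 0.7]
width: -0.0002
grasp_force: 0.0
```

```bash
python3 -m creep '[{"tx":0,"ty":0,"tz":-2,"twist":0},{"tx":0,"ty":0,"tz":-4,"twist":0},{"tx":0,"ty":0,"tz":-5,"twist":0},{"tx":0,"ty":0,"tz":-6,"twist":0},{"tx":0,"ty":0,"tz":-7,"twist":0}]'
python3 -m creep '[{"tx":0,"ty":0,"tz":-1,"twist":0},{"tx":0,"ty":0,"tz":-2,"twist":0},{"tx":0,"ty":0,"tz":-3,"twist":0},{"tx":0,"ty":0,"tz":-4,"twist":0},{"tx":0,"ty":0,"tz":-4.8,"twist":0}]'
python3 -m creep '[{"tx":0,"ty":0,"tz":-0.5,"twist":0},{"tx":0,"ty":0,"tz":-0.5,"twist":0},{"tx":0,"ty":0,"tz":-0.5,"twist":0}]'
```

```text
time_s: 4.57
ee_pos: [0.4746, 0.011, 0.097]
eef_rot: [-0.013, 1.0, -0.0, 0.0]
contact_force: [-2.0, -0.9, 3.0]
width: -0.0001
grasp_force: 1.7
time_s: 4.98
ee_pos: [0.4737, 0.0117, 0.0481]
eef_rot: [-0.013, 1.0, -0.0, -0.0]
contact_force: [-0.1, -0.4, -0.4]
width: -0.0001
grasp_force: 0.0
time_s: 5.23
ee_pos: [0.4739, 0.0116, 0.0441]
eef_rot: [-0.013, 1.0, -0.0, -0.0]
contact_force: [-0.8, 0.3, 0.4]
width: 0.0002
grasp_force: 0.0
```

```bash
python3 -m creep '[{"tx":-1,"ty":0,"tz":0,"twist":0},{"tx":-1,"ty":0,"tz":3.5,"twist":0},{"tx":-1,"ty":0,"tz":7.5,"twist":0},{"tx":-1,"ty":0,"tz":11.5,"twist":0},{"tx":-1,"ty":-1,"tz":12.3,"twist":0}]'
python3 -m creep '[{"tx":0.3,"ty":-3.3,"tz":0,"twist":0},{"tx":0.7,"ty":-6.6,"tz":0,"twist":0},{"tx":1.4,"ty":-10,"tz":0,"twist":0},{"tx":1.4,"ty":-13,"tz":0,"twist":0},{"tx":1.4,"ty":-13,"tz":0,"twist":0}]'
python3 - <<'E'
from fit import *
import cv2
a=F["scene"]["img"][115:255,195:345,::-1]; cv2.imwrite("pics/s3.png",cv2.resize(a,None,fx=4,fy=4,interpolation=cv2.INTER_CUBIC))
E
```

```text
time_s: 5.65
ee_pos: [0.4671, 0.0033, 0.1733]
eef_rot: [-0.014, 1.0, 0.002, 0.006]
contact_force: [0.9, -0.1, 0.3]
width: 0.0001
grasp_force: 0.0
time_s: 6.07
ee_pos: [0.4769, -0.1351, 0.168]
eef_rot: [-0.008, 1.0, -0.002, 0.001]
contact_force: [-0.2, 0.2, 0.3]
width: -0.0003
grasp_force: 0.0
```

View pics/s3.png

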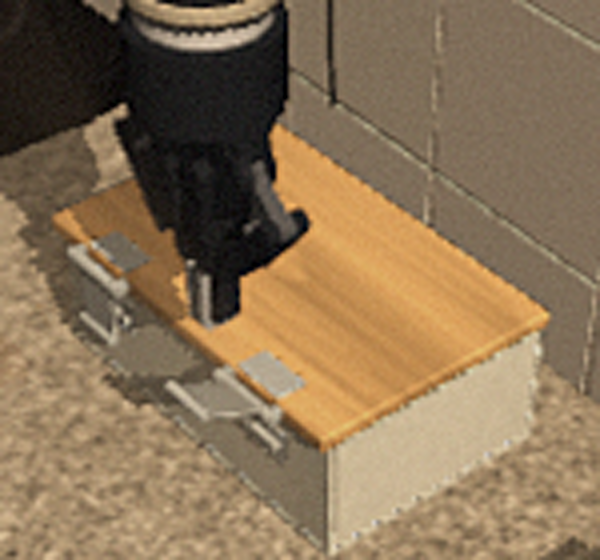

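The left lever hangs flat at about (100,300), the right one is still open at (190,400), and the box has not moved. Now the right lever.

```bash
python3 -m creep '[{"tx":0,"ty":0,"tz":0,"twist":0},{"tx":0,"ty":0,"tz":-2,"twist":0},{"tx":0,"ty":0,"tz":-4,"twist":0},{"tx":0,"ty":0,"tz":-5,"twist":0}]'
python3 -m creep '[{"tx":0,"ty":0,"tz":-1,"twist":0},{"tx":0,"ty":0,"tz":-2,"twist":0},{"tx":0,"ty":0,"tz":-3,"twist":0},{"tx":0,"ty":0,"tz":-4,"twist":0},{"tx":0,"ty":0,"tz":-5,"twist":0}]'
python3 -m creep '[{"tx":0,"ty":0,"tz":-1,"twist":0},{"tx":0,"ty":0,"tz":-1.8,"twist":0},{"tx":0,"ty":0,"tz":-2.4,"twist":0},{"tx":0,"ty":0,"tz":-2.4,"twist":0},{"tx":0,"ty":0,"tz":-2.4,"twist":0}]'
```

```text
time_s: 6.5
ee_pos: [0.4768, -0.1261, 0.1156]
eef_rot: [-0.015, 1.0, 0.001, -0.001]
contact_force: [-0.0, -0.3, 0.7]
width: 0.0
grasp_force: 0.0
time_s: 6.92
ee_pos: [0.4782, -0.1282, 0.0666]
eef_rot: [-0.013, 1.0, -0.0, 0.0]
contact_force: [0.3, 0.6, -0.2]
width: -0.0001
grasp_force: 0.0
time_s: 7.33
ee_pos: [0.4778, -0.1284, 0.043]
eef_rot: [-0.013, 1.0, 0.0, -0.0]
contact_force: [0.8, 0.4, 0.4]
width: -0.0003
grasp_force: 0.0
```

```bash
python3 -m creep '[{"tx":-1,"ty":0,"tz":0,"twist":0},{"tx":-1,"ty":0,"tz":3.5,"twist":0},{"tx":-1,"ty":0,"tz":7.5,"twist":0},{"tx":-1,"ty":0,"tz":11.5,"twist":0},{"tx":-1,"ty":2,"tz":15,"twist":0}]'
python3 -m creep '[{"tx":0,"ty":4,"tz":0,"twist":0},{"tx":0,"ty":8,"tz":0,"twist":0},{"tx":0,"ty":12,"tz":0,"twist":0},{"tx":0,"ty":16,"tz":0,"twist":0},{"tx":0,"ty":20,"tz":0,"twist":0}]'
python3 -m creep '[{"tx":0,"ty":0,"tz":0,"twist":0},{"tx":0,"ty":0,"tz":0,"twist":0},{"tx":0,"ty":0,"tz":0,"twist":0},{"tx":0,"ty":0,"tz":0,"twist":0}]'
python3 - <<'E'
from fit import *
import cv2
a=F["scene"]["img"][115:345,195:375,::-1]; cv2.imwrite("pics/s4.png",cv2.resize(a,None,fx=2.6,fy=2.6,interpolation=cv2.INTER_CUBIC))
E
```

```text
time_s: 7.75
ee_pos: [0.4672, -0.1121, 0.1962]
eef_rot: [-0.01, 1.0, -0.001, 0.001]
contact_force: [0.8, -0.4, -0.1]
width: -0.0001
grasp_force: 0.0
time_s: 8.17
ee_pos: [0.467, 0.0931, 0.1941]
eef_rot: [-0.013, 1.0, 0.0, 0.001]
contact_force: [-0.3, 0.4, 0.1]
width: -0.0001
grasp_force: 0.0
time_s: 8.5
ee_pos: [0.4677, 0.09, 0.1934]
eef_rot: [-0.012, 1.0, -0.0, -0.0]
contact_force: [-0.7, -0.3, -0.6]
width: 0.0
grasp_force: 0.0
```

View pics/s4.png

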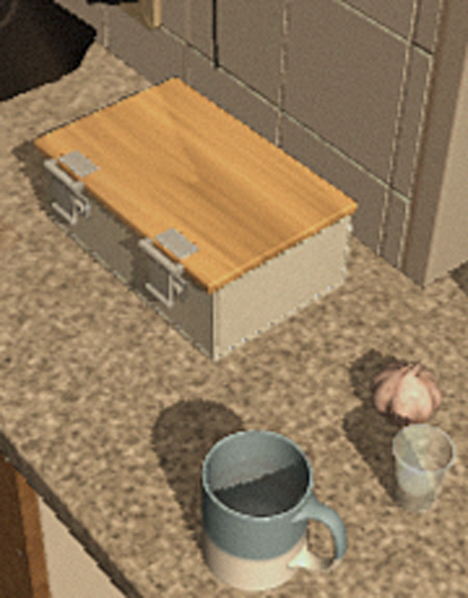

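The lid is shut and both levers hang flat, at about (68,190) and (163,275). The mug, garlic and glass are undisturbed, and the arm is clear and out of this view.

```bash
python3 -c "
from plant import manip
print(manip.finish_job())"
```

```text
the job is handed in; nothing more can be done
None
```

I closed the lid fully, then snapped both latch levers flat; in the last picture the box and bystanders looked unmoved and the arm was clear, and I handed the job in at about 8.5 s (no verdict was returned).

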